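Push the card terminal home in its charging bay and bolt it in

TASK

Push the card terminal along the desk into the grey charging bay until its rear end is fully home against the end stop, then push the red knob to slide the bolt all the way across in front of it. Only push things: do not lift or tip the terminal, and leave the other things on the desk where they are.

Things in the scene. Friction and masses are not known exactly. Their poses are not given: they have to be found in the camera images.
- terminal: black card payment terminal, loose, 0.3 to 0.5 kg, 165 long (its x) x 80 wide (its y), keypad part up to 41 high, roll cover up to 54, paper slip up to 80 mm. Origin on its underside, +x to its rear (roll cover) end. Keypad end face at x = -80, rear face at x = +85, sides at y = -40 and +40 mm. Push the keypad end; the rear enters the bay first.
- bay: grey three-sided charging bay fixed to the desk, no floor. Origin on the desk at the middle of its open mouth, +x into the bay (away from the robot), +y to its left. Side rails 32 mm high, inner faces at y = -44 and +44 mm, from x = 56 mm to the end stop (44 mm high, inner face at x = 170 mm); flared guides widen to y = -64 and +64 mm at x = 15 mm.
- bay_home (a point): point on the desk in the bay where the terminal's origin lies when it is fully home: x = 85 mm, y = 0 in the bay's frame, axes along the bay's. The keypad end face is then at bay x = 5 mm.
- bolt_knob (a point): middle of the red upright knob on the aluminium bolt at the right of the mouth: 14 mm diameter, 24 to 54 mm above the desk, this point at 39 mm. In the bay's frame at x = -8 mm, y = -112 mm + the bolt joint's value; it moves along the bay's +y in a dark steel channel 20 mm high (bay x = -20 to 24 mm, y = -146 to -68 mm).
- bolt (a joint): slide of the bolt, m: 0 = drawn back to the right (mouth free), 0.055 = fully across: its bar, 6 to 18 mm above the desk, then lies at bay x = -14 to -2 mm and reaches bay y = -7 mm, in front of the keypad end. It stays where it is left; pushing takes 1 to 2 N. If the terminal is not home the bar runs into its side.
- stamp: wooden rubber stamp, loose, 73 mm high, stands to the left of the terminal; leave alone. Origin under its centre.
- tape: roll of brown tape, 94 mm across, 48 mm high, loose; leave alone. Origin under its centre.
- mouse: black mouse, 108x60x36 mm, loose; leave alone. Origin under its centre.
- calculator: desk calculator, 128x92x25 mm, loose; leave alone. Origin under its centre.
- adapter: small white and black USB adapter, 86x22x15 mm, loose, near the robot on the right; leave alone. Origin under its centre.

How it is judged:
On the way, in this order (a step that is already met when the one before it is completed fails the run):
1. the terminal is pushed home against the end stop (x of terminal in the frame of bay above 0.078 m and y of terminal in the frame of bay between -0.008 and 0.008 m and angle between the x axis of terminal and the x axis of bay, either way round below 0.09 rad and height (world z) of terminal below 0.006 m), for 0.2 s.
2. the bolt is slid across in front of it (value of joint bolt above 0.049 m), for 0.2 s.
At the end, for the whole second after the job is handed in: The terminal stands flat on the desk in the bay, its rear within 7 mm of the end stop, within 8 mm of the bay's middle line and 0.09 rad of its direction, at rest; the bolt is across to within 6 mm of its full 55 mm travel (all of step 1 and value of joint bolt above 0.049 m and linear speed of terminal below 0.02 m/s); the robot touches nothing.
It fails at once if the terminal is lifted (height (world z) of terminal above 0.012 m).
It fails at once if the terminal is tipped (angle between terminal's own z axis and vertical above 0.2 rad).
It fails at once if another loose thing is moved more than 20 mm (distance of any of stamp, tape, mouse, calculator, adapter from where it was at the start of the episode above 0.02 m).
It also fails if it takes over 45 s, if anything falls off the work surface, if the arm or the gripper's body presses on something with over 40 N, if the wrist force passes 120 N, or if a joint passes its speed limit or range.

ROBOT

A 7-joint arm with a two-finger parallel gripper is mounted at the origin on the work surface; the furniture and walls round the work are solid. World frame = base frame: x ahead of the robot, y to its left, z up, the work surface at z = 0. Lengths are in m, angles in rad, forces in N, time in s.
With the tool pointing down it reaches from about 0.425 to 0.8 m from the base axis. Payload 8.3 kg.
Tool frame: the origin (TCP) lies at the very end of the fingers, on their centre line; the grasp point (between the pads) lies 19 mm behind it; z points along the fingers, y is the direction in which the jaws open and shut (so a half turn about z gives the same grasp; the last joint's range is limited). The gripper opens to 85 mm and grips with 20 to 120 N. Pads are 22 mm wide; open, the fingers measure 114 mm over their backs; the gripper's body (76 mm by 85 mm) begins 54 mm behind the grasp point. The pads swing forward as they close: fully open they stand 13 mm farther back than shut.
Start: joints at [1.051, 0.383, 0.016, 1.37, -0.006, 1.388, -0.046], TCP at [0.276, -0.561, 0.231] pointing down, gripper open.
Joint ranges: [-2.95, 2.95], [-0.25, 2.06], [-1.52, 1.56], [0.18, 2.33], [-1.44, 4.58], [0.02, 2.06], [-3.01, 3.01]. Speed limits (rad/s): [2.39, 2.39, 3.01, 3.01, 3.14, 3.14, 3.14].

INTERFACE

Orientations are given as a unit quaternion [w, x, y, z].
In Python, from cell import * gives the robot as it stands.
- The arm moves only by the tool drive_tool, never from a script. Its argument "series" is a list that holds one entry, the list of rows, each a list of 5 numbers: the gripper's target within -1 to 1 (shut at 1, half-way at 0, fully open at -1), then the shift along the tool's x, y, z in mm, then the turn about the tool's z in degrees. A call has exactly 10 rows; each row shifts and turns the commanded pose from where the row before left it, along the tool's axes as they then stand; what a row does not reach is not made up. A row lasts 1/10 s, in which the tool goes at most 50 mm and 8.59 degrees, less where a joint would pass 70% of its speed; a pose out of reach is approached as far as the arm can. A call with a gripper value outside its range is refused whole. The fingers move at their own pace and stop on an object; "newtons" is the grip in N (left out, the last holds). Time passes only in rows, so rows that do not move let the fingers close, or fill a call up. It gives the time, the measured TCP pose, the force and the opening at its end, in the units of the state.
- sense(): the state, without advancing time (a new reading comes with each control period).
- get_image(name): name is "scene" or "side" or "wrist"; returns a dict with "pixels" (480x640x3 uint8, red, green, blue), "depth" (480x640 float32, m along the optical axis (not along the pixel's ray), 0 where there is no reading), "camera_matrix" (3x3 intrinsics, pixels), "R" (3x3) and "t" (3): a world point X has camera coordinates R X + t; the wrist camera has in their place "T_tool_cam" (4x4, takes a point from camera to tool coordinates, whose origin is the TCP and whose axes are the flange's). Camera axes: x right, y down, z forward; pixel columns grow to the right and rows downward; lengths in m; the calibration is good to about 2 mm. A picture is of the moment at which its call begins: read the wrist's pose just before it.
- job_done(): hands the job in, once; it reports no verdict.
The state is a dict: "time_s": time; "joint_positions": joint angles; "joint_vel": joint speeds; "joint_efforts": joint torques, N m; "tcp_pos": TCP position; "ee_rot": TCP orientation; "ft_force": force on the tool from outside, world axes, zero at the start; "ft_torque": the same for the moment, N m; "finger_gap": finger opening in m.
Only numpy, scipy, OpenCV 4.12 (cv2) and the standard library are available. Lean on these libraries where they do the work, as an engineer would, in place of code of your own. Each camera call takes 0.05 s, during which the arm holds its last target. There are 200 camera calls.

## Working session

There is one attempt and no reset: what is moved stays moved. The work goes in short steps, Python scripts to look and compute and a tool call to move; the robot and the scene stay as the last step left them, time stands still between calls to the robot, and variables do not carry over. Pictures are saved under pics/ and viewed, about 8 in all and at most 12, crops included, and the job is handed in when it is done.

Besides the shell and the picture viewer there is one more tool, called after "Request:" in YAML: its name, and indented under it one key for each argument. drive_tool: Moves the arm, as the interface text tells. Its arguments: {"type":"object","properties":{"series":{"type":"array","items":{"type":"array","items":{"type":"array","items":{"type":"number"}}}},"newtons":{"type":"number"}},"required":["series"]}

```bash
mkdir -p pics; cat > h.py <<'E'
import numpy as np, cv2, pickle
from cell import *
def snap(n,f):
    s=sense(); im=get_image(n); im['s']=s; pickle.dump(im,open(f'pics/{f}.pkl','wb'))
    cv2.imwrite(f'pics/{f}.png',im['pixels'][:,:,::-1]); return im
def world(im,z=None):
    """HxWx3 world points from depth"""
    K=im['camera_matrix'];d=im['depth'];v,u=np.mgrid[:480,:640]
    c=np.stack([(u-K[0,2])/K[0,0]*d,(v-K[1,2])/K[1,1]*d,d],-1)
    return (c-im['t'])@im['R']   # R^T(c-t)
def ray(im,u,v,z):
    K=im['camera_matrix'];r=im['R'].T@np.array([(u-K[0,2])/K[0,0],(v-K[1,2])/K[1,1],1]);o=-im['R'].T@im['t']
    return o+r*(z-o[2])/r[2]
E
python3 - <<'E'
from h import *
for n in('scene','side'):
    im=snap(n,n+'0'); print(n,-im['R'].T@im['t'],im['R'][2])
s=sense();print(s['tcp_pos'],s['ee_rot'],s['finger_gap'],s['time_s'])
E
```

```text
scene [-0.12426474  0.75307364  0.71517864] [ 0.56205065 -0.59143649 -0.5781885 ]
side [ 0.10485132 -0.51469691  0.57709297] [ 0.4749323   0.64859255 -0.59478316]
[ 0.27549708 -0.56052234  0.23036444] [-8.42134895e-04  9.74025926e-01  2.26434853e-01 -2.08712680e-04] 0.08528808824967722 0.1
```

View pics/scene0.png

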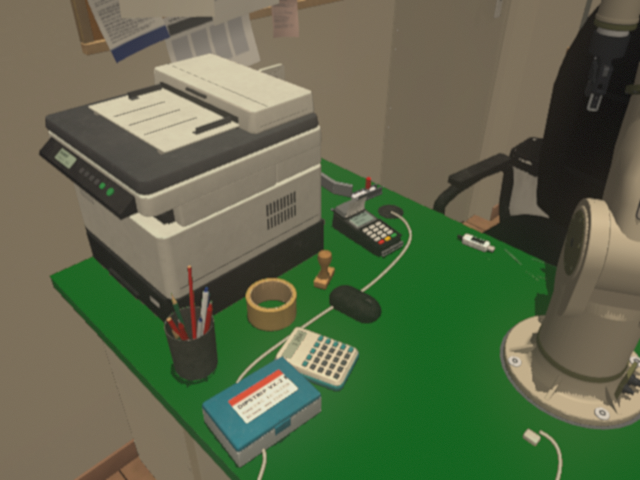

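View pics/side0.png

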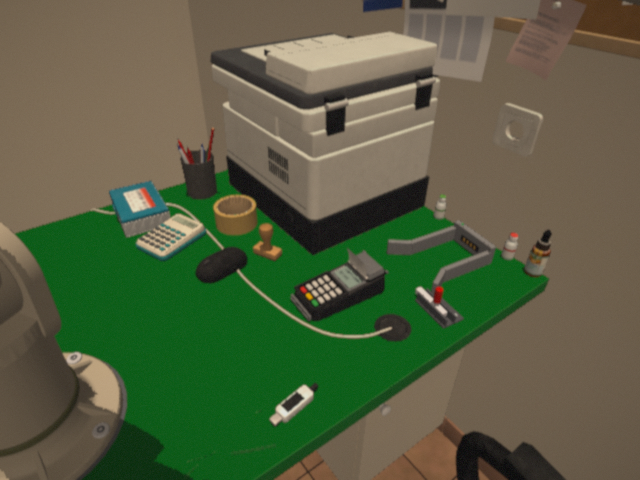

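The side view shows the terminal around (340,285), the bay at (390-490, 225-280), the knob at (438,294), the printer behind on the left, and a cable with a grommet at (393,327). I'll enlarge this region.

```bash
python3 - <<'E'
from h import *
im=pickle.load(open('pics/side0.pkl','rb'))
c=im['pixels'][210:340,285:505,::-1]
cv2.imwrite('pics/c1.png',cv2.resize(c,(792,468),interpolation=cv2.INTER_CUBIC))
W=world(im)
ok=im['depth']>0
print('depth ok',ok.mean(), 'desk z',[W[y,x].round(3) for x,y in((300,360),(420,270),(450,255),(438,290),(330,285))])
# red knob
p=im['pixels'].astype(int); m=(p[...,0]>140)&(p[...,1]<60)&(p[...,2]<60)
m[:, :420]=0; m[:,460:]=0; m[:280]=0;m[310:]=0
print('knob',m.sum(),W[m].mean(0),W[m].min(0),W[m].max(0))
# obstacles: footprint of printer front, dark grommet
for x,y in((430,205),(312,245),(232,160),(267,235),(393,327),(236,205),(512,240)): print((x,y),W[y,x].round(3))
E
```

```text
depth ok 0.995927734375 desk z [array([ 0.362, -0.123, -0.003]), array([ 0.681, -0.08 , -0.002]), array([ 0.764, -0.085,  0.   ]), array([ 0.612, -0.177,  0.053]), array([ 0.485, -0.041,  0.032])]
knob 32 [ 0.61479721 -0.17626304  0.05281067] [ 0.60942556 -0.18095197  0.04935747] [ 0.61997926 -0.17048849  0.05571671]
(430, 205) [ 0.879  0.075 -0.001]
(312, 245) [0.529 0.075 0.032]
(232, 160) [0.529 0.406 0.086]
(267, 235) [0.457 0.127 0.057]
(393, 327) [ 0.527 -0.162  0.003]
(236, 205) [0.483 0.313 0.023]
(512, 240) [ 0.851 -0.158  0.046]
```

View pics/c1.png

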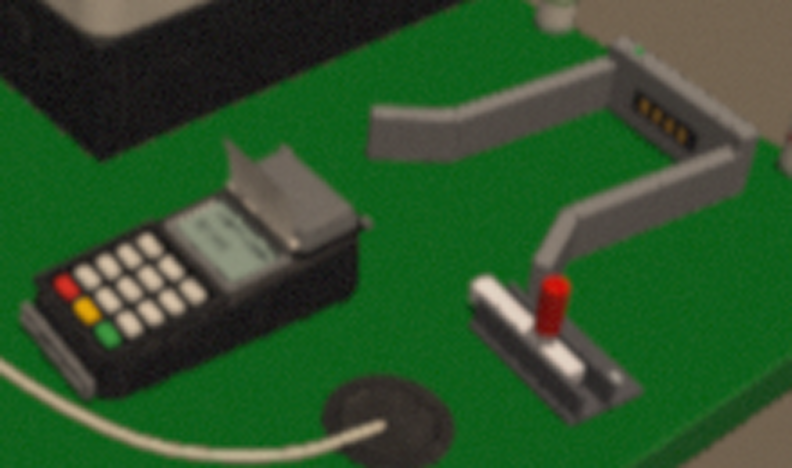

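Crop: terminal keypad end at lower left with corners (25,310) and (95,395). Its rear roll cover is at (350,220). The left rail's inner top edge runs (455,125) to (615,73), the right rail's top runs (572,210) to (735,152), and the knob top is at (555,283). I'll fit poses numerically from these points and the depth.

```bash
python3 - <<'E'
from h import *
im=pickle.load(open('pics/side0.pkl','rb'))
P=lambda u,v,z: ray(im,285+u/3.6,210+v/3.6,z)[:2].round(4)
for n,a in dict(Lin=(455,125,.032),LinEnd=(613,75,.032),LflareTip=(374,112,.032),Rin=(572,207,.032),RinEnd=(728,150,.032),RflareTip=(540,258,.032),Lfoot=(452,160,0),stopR=(738,135,.044),stopL=(612,50,.044),knobtop=(556,284,.054),chanNear=(472,325,0.0),chanFarR=(640,388,.0),kpL=(22,312,.012),kpR=(90,395,.0),rearR=(355,292,.0)).items(): print(n,P(*a))
W=np.concatenate([world(pickle.load(open(f'pics/{n}0.pkl','rb'))).reshape(-1,3)[pickle.load(open(f'pics/{n}0.pkl','rb'))['depth'].ravel()>0] for n in('side','scene')])
x,y,z=W.T
t=(x>.42)&(x<.64)&(y>-.14)&(y<.06)&(z>.012)&(z<.09)&~((x>.575)&(y<-.1))
pt=W[t][:,:2].astype(np.float32); r=cv2.minAreaRect(pt); print('term rect',r,len(pt))
side=np.median(W[t&(z>.06)],0) if (t&(z>.06)).any() else None; print('slip',side)
S=2 # px per mm -> 1.. height map
H=np.zeros((500,560),np.uint8)
for X,Y,Z in W[(x>.4)&(x<.9)&(y>-.26)&(y<.3)&(z<.12)&(z>-.01)]:
    i=int((.9-X)*1000);j=int((.3-Y)*1000)
    if 0<=i<500 and 0<=j<560: H[i,j]=max(H[i,j],30+int(max(Z,0)*2200) if Z>.008 else 30)
cv2.imwrite('pics/top.png',cv2.applyColorMap(cv2.dilate(H,np.ones((3,3))),cv2.COLORMAP_JET))
E
```

```text
Lin [ 0.6913 -0.0405]
LinEnd [ 0.8015 -0.0599]
LflareTip [ 0.663  -0.0051]
Rin [ 0.689 -0.127]
RinEnd [ 0.7963 -0.1442]
RflareTip [ 0.6449 -0.1447]
Lfoot [ 0.6999 -0.0354]
stopR [ 0.7966 -0.1471]
stopL [ 0.8057 -0.0528]
knobtop [ 0.6152 -0.1767]
chanNear [ 0.6097 -0.1377]
chanFarR [ 0.6438 -0.2165]
kpL [ 0.4229 -0.0069]
kpR [ 0.4243 -0.0637]
rearR [ 0.5783 -0.0848]
term rect ((0.5042951107025146, -0.03980536013841629), (0.08401956409215927, 0.16742391884326935), 84.77926635742188) 5475
slip [ 0.5415265  -0.04322109  0.06927549]Traceback (most recent call last):
  File "<stdin>", line 14, in <module>
OverflowError: Python integer 292 out of bounds for uint8
```

Request:
drive_tool:
  series:
    - [[0,40,-26,-9,0],[0,40,-26,-9,0],[0,40,-26,-9,0],[0,40,-26,-9,0],[0,40,-26,-9,0],[0,40,-26,-9,0],[0,40,-26,-9,0],[0,40,-26,-9,0],[0,40,-26,-9,0],[0,40,-26,-9,0]]

```text
time_s: 1.1
tcp_pos: [0.5204, -0.1493, 0.3215]
ee_rot: [-0.0, 0.974, 0.226, -0.0]
ft_force: [-0.2, -0.9, -0.3]
finger_gap: 0.0427
```

Request:
drive_tool:
  series:
    - [[0,25,-16,-5,0],[0,25,-16,-5,0],[0,0,0,0,8],[0,0,0,0,8],[0,0,0,0,8],[0,0,0,0,7],[0,0,0,0,0],[0,0,0,0,0],[0,0,0,0,0],[0,0,0,0,0]]

```text
time_s: 2.1
tcp_pos: [0.5507, -0.1004, 0.3312]
ee_rot: [-0.0, 0.999, -0.041, -0.0]
ft_force: [-0.1, -0.2, -0.1]
finger_gap: 0.0429
```

```bash
cat >> h.py <<'E'
from scipy.spatial.transform import Rotation as Rn
def tcp(s=None):
    s=s or sense(); R=Rn.from_quat(np.roll(s['ee_rot'],-1)).as_matrix()
    return R,np.array(s['tcp_pos']),np.degrees(np.arctan2(R[1,0],R[0,0]))
def wrist(f):
    im=snap('wrist',f); R,p,_=tcp(im['s']); T=np.eye(4);T[:3,:3]=R;T[:3,3]=p
    T=T@np.array(im['T_tool_cam']); im['R']=T[:3,:3].T; im['t']=-T[:3,:3].T@T[:3,3]
    pickle.dump(im,open(f'pics/{f}.pkl','wb')); return im
def rows(goal):  # whole shift in tool axes, mm, from present pose to world goal
    R,p,h=tcp(); return (R.T@(np.array(goal)-p)*1000).round(1),p.round(4),h.round(2)
E
python3 - <<'E'
from h import *
im=wrist('w1'); print(im['T_tool_cam']); print(tcp()[1:], sense()['finger_gap'])
E
```

```text
[[-2.79478545e-04 -9.66169968e-01 -2.57906020e-01  6.60536675e-02]
 [ 9.99999425e-01 -5.37149240e-04  9.28629271e-04  1.74407307e-04]
 [-1.03574774e-03 -2.57905612e-01  9.66169562e-01 -1.42830046e-01]
 [ 0.00000000e+00  0.00000000e+00  0.00000000e+00  1.00000000e+00]]
(array([ 0.55073336, -0.10039812,  0.33129336]), np.float64(-4.754338470553664)) 0.043128462686421544
```

View pics/w1.png

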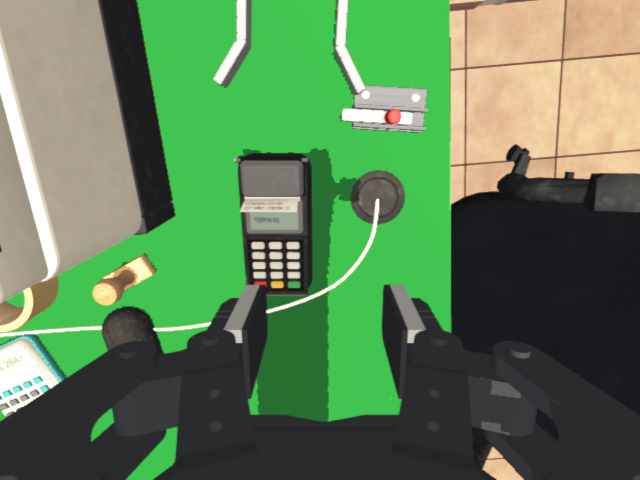

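Wrist view: rails' inner edges near (246,0-44) and (337,0-47), flare tips near (220,82) and (362,90), knob top (393,117). The terminal's keypad end is at row ~293, columns 243-310. One enlarged crop for exact corners.

```bash
python3 - <<'E'
from h import *
im=pickle.load(open('pics/w1.pkl','rb'))
a=cv2.resize(im['pixels'][0:150,205:435,::-1],None,fx=3,fy=3,interpolation=cv2.INTER_CUBIC)
cv2.imwrite('pics/c2.png',a)
W=world(im); ok=im['depth']>0
m=ok&(W[...,2]>.012)&(W[...,2]<.09); u0=np.zeros_like(m);u0[148:300,230:318]=1
pt=W[m&u0][:,:2].astype(np.float32); print('term',cv2.minAreaRect(pt))
p=im['pixels'].astype(int);k=(p[...,0]>150)&(p[...,1]<70)&(p[...,2]<70);k[:,:380]=0;k[140:]=0
v,u=np.where(k);print('knob px',u.mean(),v.mean(),ray(im,u.mean(),v.mean(),.054),np.median(W[k],0))
E
```

```text
term ((0.5075028538703918, -0.04391615837812424), (0.07686740159988403, 0.16689802706241608), 85.54142761230469)
knob px 388.75 117.05 [ 0.61885568 -0.16981909  0.054     ] [ 0.61850001 -0.1699534   0.05113306]
```

View pics/c2.png

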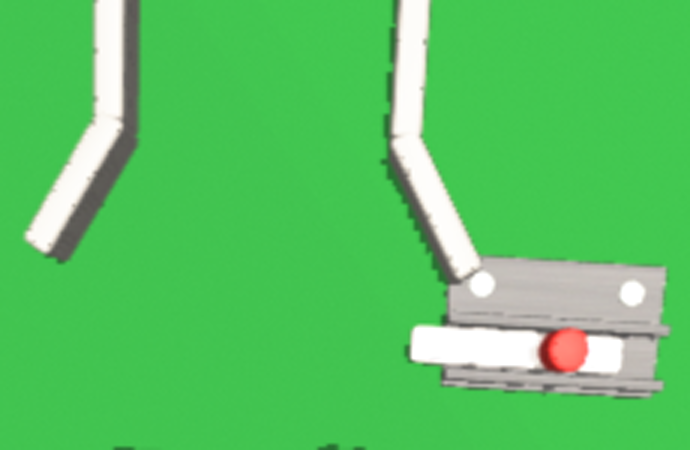

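Crop 2 (z = 32 mm edges): left kink (123,122), far (125,0), tip (48,255). Right kink (391,137), far (400,0), tip (456,279). Knob centre (564,350). I'll fit the bay frame by least squares.

```bash
python3 - <<'E'
from h import *
from scipy.optimize import least_squares
im=pickle.load(open('pics/w1.pkl','rb'))
P=lambda u,v,z=.032: ray(im,205+u/3,v/3,z)[:2]
kL,fL,tL,kR,fR,tR,kn=P(123,122),P(125,0),P(48,255),P(391,137),P(400,0),P(456,279),P(564,350,.054)
print(*[a.round(4) for a in(kL,fL,tL,kR,fR,tR,kn)])
def f(q):
    c,s=np.cos(q[2]),np.sin(q[2]); M=np.array([[c,s],[-s,c]]); B=lambda a:M@(a-q[:2])
    return np.r_[B(kL)-[.056,.044],B(kR)-[.056,-.044],B(fL)[1]-.044,B(fR)[1]+.044,B(tL)-[.015,.064],B(tR)-[.015,-.064],B(kn)-[-.008,-.112]]
r=least_squares(f,[.63,-.07,-.16]); q=r.x; print('bay',q[:2],np.degrees(q[2]),(r.fun*1000).round(1))
c,s=np.cos(q[2]),np.sin(q[2]);M=np.array([[c,s],[-s,c]])
# terminal: centre of rect, heading
h=np.radians(85.54-90); tc=np.array([.5075,-.0439])-.0025*np.array([np.cos(h),np.sin(h)])
print('term in bay',M@(tc-q[:2]),np.degrees(h-q[2]), 'keypad end',tc-.08*np.array([np.cos(h),np.sin(h)]))
np.save('bay.npy',q)
print(rows([.405,-.031,.15]))
E
```

```text
[ 0.7028 -0.0364] [ 0.7384 -0.0417] [ 0.664  -0.0058] [ 0.691  -0.1235] [ 0.7311 -0.1295] [ 0.6451 -0.1421] [ 0.6189 -0.174 ]
bay [ 0.64118911 -0.07050498] -8.675600588711118 [-0.3 -1.   1.2 -0.9 -0.9 -0.7 -2.2  3.4 -0.4 -6.2  1.5  6.3]
term in bay [-0.13866579  0.00595115] 4.2156005887111245 keypad end [ 0.42524982 -0.03748454]
(array([-151. ,  -57.1,  181.3]), array([ 0.5507, -0.1004,  0.3313]), np.float64(-4.75))
```

Request:
drive_tool:
  series:
    - [[0,-30,-10,26,0],[0,-30,-11,26,0],[0,-30,-10,26,0],[0,-30,-11,26,0],[0,-30,-10,26,0],[0,0,0,35,0],[0,0,0,35,0],[0,0,0,30,0],[0,0,0,20,0],[0,0,0,0,0]]

```text
time_s: 3.15
tcp_pos: [0.4036, -0.0357, 0.0791]
ee_rot: [-0.0, 0.999, -0.042, -0.002]
ft_force: [-0.9, 0.1, -0.1]
finger_gap: 0.0429
```

```bash
python3 - <<'E'
from h import *
print(tcp()[1:],sense()['joint_positions'],sense()['ft_force'],rows([.405,-.036,.012]))
E
```

```text
(array([ 0.40358898, -0.0357087 ,  0.079103  ]), np.float64(-4.771774136949715)) [ 0.33653555  0.08203525 -0.33737919  2.11110708  0.03218369  0.95812739
 -1.6725139 ] [-0.93118302  0.1415632  -0.09417287] (array([ 1.8,  0.2, 67.1]), array([ 0.4036, -0.0357,  0.0791]), np.float64(-4.77))
```

Request:
drive_tool:
  series:
    - [[0,0,0,20,0],[0,0,0,20,0],[0,0,0,15,0],[0,0,0,10,0],[0,0,0,0,0],[0,2,0,0,0],[0,2,0,0,0],[0,2,0,0,0],[0,2,0,0,0],[0,2,0,0,0]]

```text
time_s: 4.15
tcp_pos: [0.416, -0.0368, 0.0166]
ee_rot: [-0.0, 0.999, -0.042, 0.0]
ft_force: [-0.9, -0.5, -0.7]
finger_gap: 0.0423
```

```bash
python3 - <<'E'
from h import *
print(tcp()[1:],sense()['joint_positions'],sense()['ft_force'])
im=wrist('w2'); cv2.imwrite('pics/w2.png',cv2.resize(im['pixels'][:,:,::-1],(480,360)))
E
```

```text
(array([ 0.41602781, -0.0367727 ,  0.01659132]), np.float64(-4.826209606654145)) [ 0.31638535  0.21043838 -0.32939687  2.14178068  0.09417308  0.80207079
 -1.72680848] [-0.8805301  -0.48580339 -0.71935736]
```

View pics/w2.png

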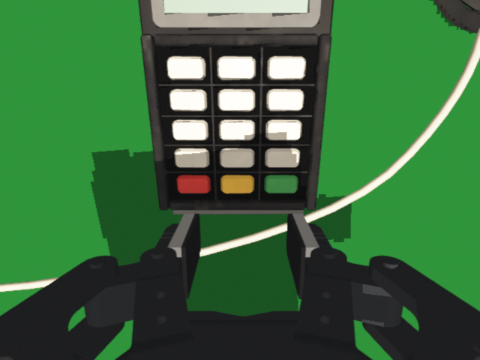

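Fingers stand just behind the keypad end at about row 210, centred to within a few mm. The TCP is already on the bay's centre line, so I start pushing and turn gently to the bay's direction.

Request:
drive_tool:
  series:
    - [[0,4,0,4,0],[0,8,0.5,0,0.5],[0,8,0.5,0,0.5],[0,8,0.4,0,0.5],[0,8,0.4,0,0.5],[0,8,0.3,0,0.5],[0,8,0.2,0,0.5],[0,8,0.1,0,0.5],[0,8,0,0,0.4],[0,4,0,0,0]]

```text
time_s: 5.2
tcp_pos: [0.4879, -0.0476, 0.0123]
ee_rot: [-0.0, 0.997, -0.076, 0.0]
ft_force: [-1.3, 0.1, -0.2]
finger_gap: 0.0427
```

```bash
cat >> h.py <<'E'
def report(f):
    R,p,h=tcp(); q=np.load('bay.npy');c,s=np.cos(q[2]),np.sin(q[2]);M=np.array([[c,s],[-s,c]])
    st=sense();print('tcp bay mm',(M@(p[:2]-q[:2])*1000).round(1),'z',p[2].round(4),'hd',(h-np.degrees(q[2])).round(2),'F',np.round(st['ft_force'],1),st['time_s'])
    im=snap('side',f); W=world(im); B=(W[...,:2]-q[:2])@M.T*1000
    p3=im['pixels'].astype(int); dark=p3.max(-1)<400
    z=W[...,2]; m=(im['depth']>0)&(z>.010)&(z<.06)&(abs(B[...,1])<60)&(B[...,0]>-250)&(B[...,0]<175)
    return im,W,B,m
E
python3 - <<'E'
from h import *
im,W,B,m=report('s2'); cv2.imwrite('pics/c3.png',cv2.resize(im['pixels'][190:350,260:510,::-1],None,fx=3,fy=3,interpolation=cv2.INTER_CUBIC))
E
```

```text
tcp bay mm [-155.    -0.5] z 0.0123 hd -0.08 F [-1.3  0.1 -0.2] 5.2
```

View pics/c3.png

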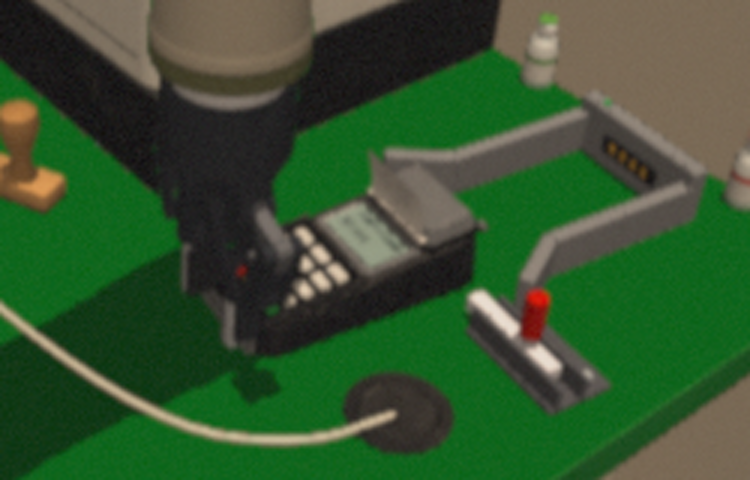

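The terminal follows flat, its axis in line with the bay and the rear edge (475,225) facing the mouth. I'll keep pushing.

Request:
drive_tool:
  series:
    - [[0,8,0,0,0],[0,9,0,0,0],[0,9,0,0,0],[0,9,0,0,0],[0,9,0,0,0],[0,9,0,0,0],[0,9,0,0,0],[0,9,0,0,0],[0,9,0,0,0],[0,5,0,0,0]]

```text
time_s: 6.25
tcp_pos: [0.572, -0.0604, 0.0124]
ee_rot: [-0.0, 0.997, -0.076, 0.0]
ft_force: [-3.1, 0.4, 1.8]
finger_gap: 0.0423
```

```bash
python3 - <<'E'
from h import *
im,W,B,m=report('s3'); a=im['pixels'][190:330,290:510,::-1]
w=wrist('w3')['pixels'][:,:,::-1]
cv2.imwrite('pics/c4.png',np.hstack([cv2.resize(a,(471,300),interpolation=cv2.INTER_CUBIC),cv2.resize(w[:,160:],(300,300))]))
E
```

```text
tcp bay mm [-69.9  -0.5] z 0.0124 hd -0.06 F [-3.1  0.4  1.8] 6.25
```

View pics/c4.png

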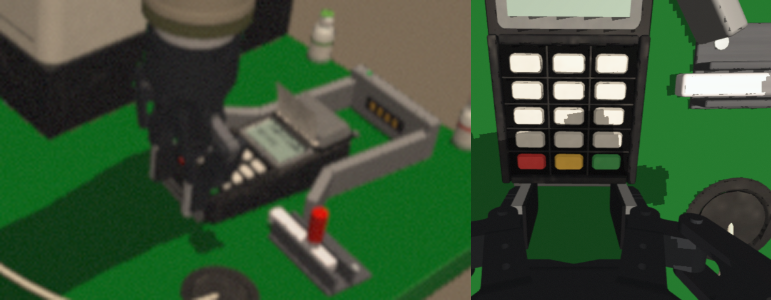

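The rear is between the rails and the tool is square on the keypad end. Next 62 mm, slowing near home.

Request:
drive_tool:
  series:
    - [[0,8,0,0,0],[0,8,0,0,0],[0,8,0,0,0],[0,8,0,0,0],[0,8,0,0,0],[0,6,0,0,0],[0,5,0,0,0],[0,4,0,0,0],[0,3,0,0,0],[0,2,0,0,0]]

```text
time_s: 7.35
tcp_pos: [0.6304, -0.0694, 0.0123]
ee_rot: [-0.0, 0.997, -0.076, -0.0]
ft_force: [-2.3, 0.6, -0.4]
finger_gap: 0.0429
```

Request:
drive_tool:
  series:
    - [[0,1,0,0,0],[0,1,0,0,0],[0,0,0,0,0],[0,0,0,0,0],[0,0,0,0,0],[0,0,0,0,0],[0,0,0,0,0],[0,0,0,0,0],[0,0,0,0,0],[0,0,0,0,0]]

```text
time_s: 8.35
tcp_pos: [0.6323, -0.0697, 0.0124]
ee_rot: [-0.0, 0.997, -0.076, 0.0]
ft_force: [-1.0, 0.2, -0.7]
finger_gap: 0.0425
```

```bash
python3 - <<'E'
from h import *
report('s4')
E
```

```text
tcp bay mm [-9.  -0.5] z 0.0124 hd -0.05 F [-1.   0.2 -0.7] 8.35
```

Request:
drive_tool:
  series:
    - [[0,1,0,0,0],[0,1,0,0,0],[0,1,0,0,0],[0,0,0,0,0],[0,0,0,0,0],[0,0,0,0,0],[0,0,0,0,0],[0,0,0,0,0],[0,0,0,0,0],[0,0,0,0,0]]

```text
time_s: 9.4
tcp_pos: [0.6352, -0.0701, 0.0123]
ee_rot: [-0.0, 0.997, -0.076, 0.0]
ft_force: [-1.5, 0.3, -0.9]
finger_gap: 0.0425
```

Request:
drive_tool:
  series:
    - [[0,1,0,0,0],[0,1,0,0,0],[0,0,0,0,0],[0,0,0,0,0],[0,0,0,0,0],[0,0,0,0,0],[0,0,0,0,0],[0,0,0,0,0],[0,0,0,0,0],[0,0,0,0,0]]

```text
time_s: 10.4
tcp_pos: [0.6371, -0.0704, 0.0123]
ee_rot: [-0.0, 0.997, -0.076, 0.0]
ft_force: [-1.2, 0.2, -0.3]
finger_gap: 0.0428
```

Request:
drive_tool:
  series:
    - [[0,1,0,0,0],[0,0,0,0,0],[0,1,0,0,0],[0,0,0,0,0],[0,1,0,0,0],[0,0,0,0,0],[0,0,0,0,0],[0,0,0,0,0],[0,0,0,0,0],[0,0,0,0,0]]

```text
time_s: 11.4
tcp_pos: [0.6395, -0.0708, 0.0123]
ee_rot: [0.0, 0.997, -0.076, -0.001]
ft_force: [-4.5, -0.4, 3.3]
finger_gap: 0.0427
```

```bash
python3 - <<'E'
from h import *
im,W,B,m=report('s5'); a=im['pixels'][190:330,320:500,::-1]
w=wrist('w5')['pixels'][:,:,::-1]
cv2.imwrite('pics/c5.png',np.hstack([cv2.resize(a,(450,350),interpolation=cv2.INTER_CUBIC),cv2.resize(w[:,160:],(350,350))]))
E
```

```text
tcp bay mm [-1.6 -0.6] z 0.0123 hd -0.05 F [-4.5 -0.4  3.3] 11.4
```

View pics/c5.png

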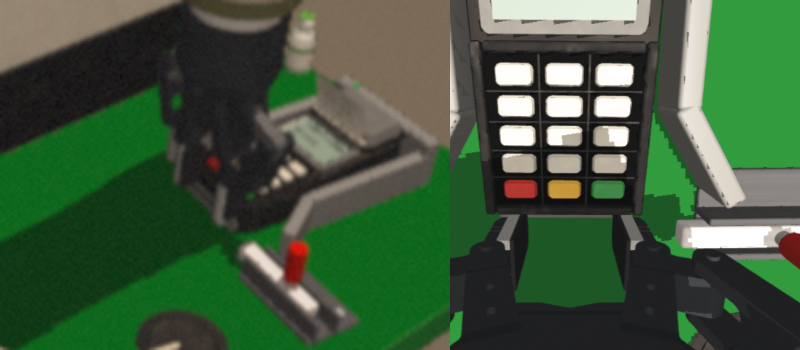

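The terminal lies between the rails and its keypad end (row ~213) is just beyond the bolt bar's far edge (row ~222). The force is starting to rise, so I press a little more to confirm the stop.

Request:
drive_tool:
  series:
    - [[0,1,0,0,0],[0,0,0,0,0],[0,1,0,0,0],[0,0,0,0,0],[0,1,0,0,0],[0,0,0,0,0],[0,0,0,0,0],[0,0,0,0,0],[0,0,0,0,0],[0,0,0,0,0]]

```text
time_s: 12.5
tcp_pos: [0.6399, -0.071, 0.0121]
ee_rot: [0.0, 0.997, -0.076, -0.003]
ft_force: [-17.2, 1.8, 12.5]
finger_gap: 0.0429
```

Home: 0.4 mm travel for 3 mm commanded, at 17 N. Back off, rise, shut the gripper, and move to the right of the knob.

Request:
drive_tool:
  series:
    - [[0,-6,0,0,0],[0,-8,0,0,0],[0,0,0,-30,0],[0,0,0,-40,0],[0,0,0,-30,0],[1,0,37,0,0],[1,0,38,0,0],[1,3,38,0,0],[1,3,37,0,0],[1,0,0,0,0]]

```text
time_s: 13.5
tcp_pos: [0.6105, -0.2272, 0.1123]
ee_rot: [0.002, 0.997, -0.081, 0.0]
ft_force: [-0.4, 0.3, -1.4]
finger_gap: 0.0002
```

```bash
python3 - <<'E'
from h import *
im,W,B,m=report('s6')
w=wrist('w6'); q=np.load('bay.npy')
a=im['pixels'][190:330,320:500,::-1]
cv2.imwrite('pics/c6.png',np.hstack([cv2.resize(a,(400,311),interpolation=cv2.INTER_CUBIC),cv2.resize(w['pixels'][:,:,::-1],(400,311))]))
c,s=np.cos(q[2]),np.sin(q[2]);M=np.array([[c,s],[-s,c]])
Ww=world(w);p=w['pixels'].astype(int);k=(p[...,0]>120)&(p[...,1]<70)&(p[...,2]<70)&(Ww[...,2]>.03)&(Ww[...,2]<.06)
b=((Ww[...,:2]-q[:2])@M.T*1000)[k]; b=b[abs(b[:,1]+100)<50]; print('knob bay',len(b),np.median(b,0),b.min(0),b.max(0)); print(sense()['finger_gap'])
E
```

```text
tcp bay mm [  -6.7 -159.5] z 0.1123 hd -0.61 F [-0.4  0.3 -1.4] 13.5
knob bay 818 [  -3.7055464  -108.78387464] [ -12.25795444 -114.29694127] [   0.95141312 -100.30509296]
0.0003116069948385536
```

View pics/c6.png

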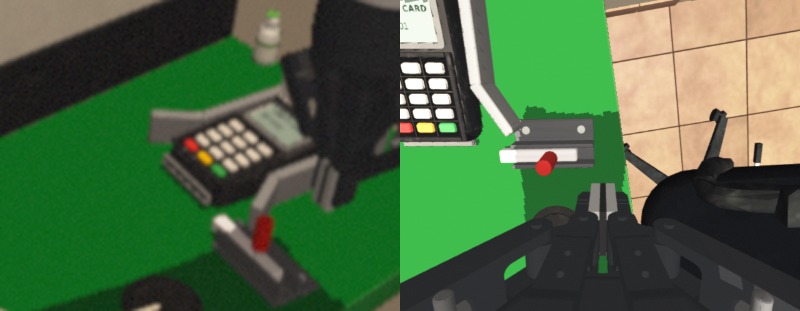

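Terminal stays in the bay. The shut fingers are to the right of the knob, which sits at bay (-6, -107). Descend and check clearance.

Request:
drive_tool:
  series:
    - [[1,0,0,0,0],[1,0,0,25,0],[1,0,0,25,0],[1,0,0,20,0],[1,0,0,8,0],[1,0,0,0,0],[1,0,-4,0,0],[1,0,-4,0,0],[1,0,-4,0,0],[1,0,0,0,0]]

```text
time_s: 14.6
tcp_pos: [0.615, -0.2053, 0.0352]
ee_rot: [-0.0, 0.997, -0.075, 0.001]
ft_force: [0.3, 0.2, 0.2]
finger_gap: 0.0003
```

```bash
python3 - <<'E'
from h import *
report('s7')
E
```

```text
tcp bay mm [  -5.6 -137.2] z 0.0352 hd 0.04 F [0.3 0.2 0.2] 14.6
```

Request:
drive_tool:
  series:
    - [[1,0,-4,0,0],[1,0,-5,0,0],[1,0,-5,0,0],[1,0,-5,0,0],[1,0,-5,0,0],[1,0,-5,0,0],[1,0,-5,0,0],[1,0,-5,0,0],[1,0,-5,0,0],[1,0,0,0,0]]

```text
time_s: 15.65
tcp_pos: [0.6212, -0.1616, 0.0343]
ee_rot: [-0.0, 0.997, -0.075, 0.0]
ft_force: [-0.6, 0.5, 0.1]
finger_gap: -0.0003
```

Request:
drive_tool:
  series:
    - [[1,0,-2,0,0],[1,0,-2,0,0],[1,0,-2,0,0],[1,0,-2,0,0],[1,0,-1,0,0],[1,0,0,0,0],[1,0,0,0,0],[1,0,0,0,0],[1,0,0,0,0],[1,0,0,0,0]]

```text
time_s: 16.65
tcp_pos: [0.6223, -0.1541, 0.0343]
ee_rot: [-0.0, 0.997, -0.076, 0.0]
ft_force: [-0.1, 0.0, 0.5]
finger_gap: -0.0004
```

```bash
python3 - <<'E'
from h import *
im,W,B,m=report('s8')
p=im['pixels'].astype(int);k=(p[...,0]>120)&(p[...,1]<70)&(p[...,2]<70)&(W[...,2]>.03)&(W[...,2]<.06)&(B[...,1]<-45)&(B[...,1]>-130)
print(k.sum(),B[k].mean(0) if k.any() else 0, B[k].min(0) if k.any() else 0,B[k].max(0) if k.any() else 0)
E
```

```text
tcp bay mm [ -6.1 -85.4] z 0.0343 hd -0.05 F [-0.1  0.   0.5] 16.65
4 [-13.05261249 -68.6647873 ] [-14.34923837 -69.82247522] [-11.65635131 -67.77045473]
```

Request:
drive_tool:
  series:
    - [[1,0,-2,0,0],[1,0,-2,0,0],[1,0,-1,0,0],[1,0,-1,0,0],[1,0,0,0,0],[1,0,0,0,0],[1,0,0,0,0],[1,0,0,0,0],[1,0,0,0,0],[1,0,0,0,0]]

```text
time_s: 17.7
tcp_pos: [0.6232, -0.1481, 0.0343]
ee_rot: [-0.0, 0.997, -0.076, 0.0]
ft_force: [0.2, 0.6, -0.6]
finger_gap: -0.0001
```

Request:
drive_tool:
  series:
    - [[1,0,-1,0,0],[1,0,0,0,0],[1,0,-1,0,0],[1,0,0,0,0],[1,0,-1,0,0],[1,0,0,0,0],[1,0,0,0,0],[1,0,0,0,0],[1,0,0,0,0],[1,0,0,0,0]]

```text
time_s: 18.7
tcp_pos: [0.6234, -0.1466, 0.0344]
ee_rot: [0.001, 0.997, -0.077, 0.0]
ft_force: [-0.9, -5.6, 0.3]
finger_gap: -0.0001
```

The force rises at TCP bay y of about -78, the predicted end of travel. One more small press, then back off, rise and check.

Request:
drive_tool:
  series:
    - [[1,0,-1,0,0],[1,0,0,0,0],[1,0,-1,0,0],[1,0,0,0,0],[1,0,0,0,0],[1,0,0,0,0],[1,0,0,0,0],[1,0,0,0,0],[1,0,0,0,0],[1,0,0,0,0]]

```text
time_s: 19.7
tcp_pos: [0.6234, -0.1464, 0.0344]
ee_rot: [0.002, 0.997, -0.077, -0.0]
ft_force: [-1.7, -9.1, 1.0]
finger_gap: -0.0001
```

Request:
drive_tool:
  series:
    - [[1,0,8,0,0],[1,0,12,0,0],[1,0,0,-30,0],[1,0,0,-40,0],[1,0,0,-40,0],[1,-30,0,-30,0],[1,-30,0,-30,0],[1,-20,0,-20,0],[1,0,0,0,0],[1,0,0,0,0]]

```text
time_s: 20.7
tcp_pos: [0.542, -0.1511, 0.2248]
ee_rot: [0.0, 0.997, -0.076, 0.001]
ft_force: [0.1, -0.3, -0.2]
finger_gap: 0.0001
```

```bash
python3 - <<'E'
from h import *
im,W,B,m=report('s9'); w=wrist('w9'); q=np.load('bay.npy')
a=im['pixels'][190:330,320:500,::-1]
cv2.imwrite('pics/c7.png',np.hstack([cv2.resize(a,(350,272),interpolation=cv2.INTER_CUBIC),cv2.resize(w['pixels'][:336,:448,::-1],(363,272))]))
c,s=np.cos(q[2]),np.sin(q[2]);M=np.array([[c,s],[-s,c]])
Ww=world(w);p=w['pixels'].astype(int);k=(p[...,0]>120)&(p[...,1]<70)&(p[...,2]<70)&(Ww[...,2]>.03)&(Ww[...,2]<.06)
Bw=(Ww[...,:2]-q[:2])@M.T*1000
b=Bw[k]; b=b[(b[:,1]<-45)&(b[:,0]<5)]; print('knob bay',len(b),np.median(b,0),b.min(0),b.max(0))
t=(w['depth']>0)&(Ww[...,2]>.012)&(abs(Bw[...,1])<42)&(Bw[...,0]>2)&(Bw[...,0]<168)&(Ww[...,2]<.09)
print('terminal',cv2.minAreaRect(Bw[t].astype(np.float32)))
E
```

```text
tcp bay mm [-85.9 -94.6] z 0.2248 hd -0.05 F [ 0.1 -0.3 -0.2] 20.7
knob bay 44 [ -9.96582058 -64.00723209] [-13.48627627 -65.17107429] [ -2.45665578 -58.67558101]
terminal ((37.959781646728516, -0.669036865234375), (70.3711166381836, 75.79447937011719), 0.037739578634500504)
```

View pics/c7.png

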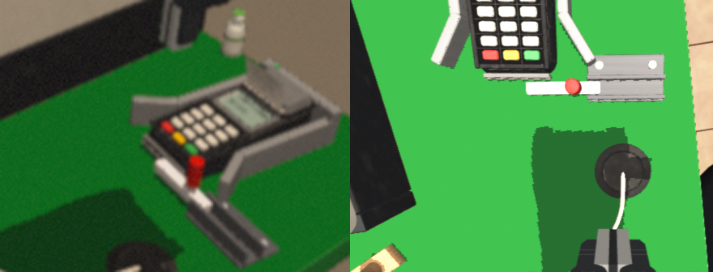

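The bolt bar lies in front of the keypad end, its tip at (527,87). The knob is at (572,86) and the terminal sits square in the bay. A quick numerical check of bolt travel before handing in.

```bash
python3 - <<'E'
from h import *
w=pickle.load(open('pics/w9.pkl','rb'));q=np.load('bay.npy');c,s=np.cos(q[2]),np.sin(q[2]);M=np.array([[c,s],[-s,c]])
k=448/363
for n,u,v,z in(('knob',222,86,.054),('bartip',176,87,.018),('kp endL',133,78,.01),('kp endR',200,78,.01),('chan left edge',243,100,.02),('railkinkL',110,12,.032),('railkinkR',209,10,.032)): print(n,(M@(ray(w,u*k,v*k,z)[:2]-q[:2])*1000).round(1))
o=pickle.load(open('pics/w1.pkl','rb'))
print('before: bartip',(M@(ray(o,205+410/3,345/3,.018)[:2]-q[:2])*1000).round(1),'knob',(M@(ray(o,205+564/3,350/3,.054)[:2]-q[:2])*1000).round(1))
E
```

```text
knob [ -6.7 -58.6]
bartip [-6.1 -8.6]
kp endL [ 2.9 36.2]
kp endR [  2.9 -31.5]
chan left edge [-18.7 -75.2]
railkinkL [58.2 43.2]
railkinkR [ 59.8 -46.4]
before: bartip [ -7.4 -56.9] knob [  -6.5 -105.7]
```

```bash
python3 -c "
from cell import *
print(job_done())"
```

```text
the job is handed in; nothing more can be done
None
```

I pushed the terminal into the bay against the end stop, then slid the bolt across in front of it, and handed the job in at about 21 s. No verdict came back, so these are my own last measurements:

- **Terminal:** at the stop, a further 3 mm of commanded push moved it only 0.4 mm, at about 17 N. After that its keypad end measured at bay x of about 3 mm (nominal 5), less than 1 mm off the middle line and square to the bay.
- **Bolt:** it hit its own stop at about 9 N with no further movement. The knob measured at bay y of about -59 mm and the bar tip at about -9 mm, against -57 and -7 when fully across. That is about 2 mm short by camera, against the 6 mm allowed.
- **Robot:** raised clear of everything, with the force reading near zero.
- **Other things on the desk:** the arm came near none of them, but I did not re-measure their positions.

One disagreement: the first knob position from the wrist camera was about 6 mm off its nominal place, so the bolt may have started slightly forward of zero. Camera error could also explain it, and the end-of-travel readings do not depend on it.

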